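# Build a layered crispbread and cheese snack on a plate

### The job

Make the snack on the plate: working from the bottom up, take the dark rye crispbread, then the red-waxed round of cheese, then the pale oatcake from the chopping board, and lay them flat on one another in a neat stack in the middle of the plate. Lower each one into place rather than dropping it. Do not shift the plate, and leave the tin, the garlic and the onion where they are.

Things in the scene. Friction and masses are not known exactly. Their poses are not given: they have to be found in the camera images.
- rye_centre (a point): Rye crispbread: round rigid disc, very dark brown with small darker pits on top, 64 mm across, 14 mm thick, 50 to 100 g. Bottom layer. On the board at the start, flat side down, face up. Point at its centre, half-way up; z is its axis (up).
- cheese_centre (a point): Small whole hard cheese: round rigid disc, red wax round the side, yellow top, 62 mm across, 18 mm thick, 50 to 100 g. Middle layer. On the board at the start, flat side down, face up. Point at its centre, half-way up; z is its axis (up).
- oatcake_centre (a point): Oatcake: round rigid disc, pale cream with oat flecks, 63 mm across, 14 mm thick, 50 to 100 g. Top layer. On the board at the start, flat side down, face up. Point at its centre, half-way up; z is its axis (up).
- plate_centre (a point): White round dinner plate with a thin blue line on the rim, loose on the worktop, 200 mm across, 0.5 kg. Its flat middle is 140 mm across and 6 mm above the worktop; beyond it the rim slopes up to 16 mm. Point at the centre of the flat middle, on its surface; z up.
- board: Wooden chopping board, fixed, 220 (its x) x 320 (its y) x 21 mm. Origin at the centre of its underside; its top is 21 mm above the worktop. It may lie on the left or on the right, with its long side roughly pointing away from the robot; the plate is on the other side. The three discs lie on it at least 100 mm apart, centre to centre.
- tin_mid (a point): Bystander: low food tin, 75 mm across, 58 mm high, loose, standing between board and plate near the front. Point half-way up on its axis.
- garlic_mid (a point): Bystander: garlic bulb, 60 mm across, 58 mm high, loose, between board and plate. Point near its middle, about 25 mm up.
- onion_mid (a point): Bystander: brown onion, 79 mm across, 85 mm high, loose, between board and plate towards the back. Point near its middle, about 35 mm up.
Not all that is in view belongs to the job. There is more than one size of the part that bears cheese_centre; the job needs the smaller.

How it is judged:
By the outcome, as a careful person would: the job done as asked, in the order asked, and still so for the second after the job is handed in, with the robot touching nothing.
It also fails if it takes over 72 s, if anything falls off the work surface, if the arm or the gripper's body presses on something with over 40 N, if the wrist force passes 120 N, or if a joint passes its speed limit or range.

### The arm

A 7-joint arm with a two-finger parallel gripper is mounted at the origin on a cart in front of the work surface, level with it; the furniture and walls round the work are solid. World frame = base frame: x ahead of the robot, y to its left, z up, the work surface at z = 0. Lengths are in m, angles in degrees, forces in N, time in s.
With the tool pointing down it reaches from about 0.35 to 0.9 m from the base axis. Payload 7.2 kg.
Tool frame: the origin (TCP) lies at the very end of the fingers, on their centre line; the grasp point (between the pads) lies 19 mm behind it; z points along the fingers, y is the line along which they close (so a half turn about z gives the same grasp; the last joint's range is limited). The gripper opens to 85 mm and grips with 20 to 120 N. Pads are 22 mm wide; open, the fingers measure 114 mm over their backs; the gripper's body (76 mm by 85 mm) begins 54 mm behind the grasp point. The pads swing forward as they close: fully open they stand 13 mm farther back than shut.
Start: joints at [69.66, 23.554, -0.728, 91.456, 0.321, 64.991, -4.71], TCP at [0.177, -0.599, 0.192] pointing down, gripper open.
Joint ranges: [-169.25, 169.25], [-16.82, 113.86], [-84.01, 82.57], [7.8, 145.47], [-59.2, 239.2], [7.22, 106.19], [-163.78, 163.78]. Speed limits (degrees/s): [136.94, 136.94, 172.46, 172.46, 180, 180, 180].

### API

Orientations are given as a 3x3 rotation matrix whose columns are the frame's x, y, z axes.
In Python, from workcell import sense, grab_frame, get_calibration, sign_off gives the robot as it stands.
- The arm moves only by the tool move_arm, never from a script. Its argument "steps" is one flat list of numbers, 7 for each row, row after row: the turn, a rotation vector about the tool's x, y, z in degrees, then the shift along the tool's x, y, z in m, then the opening, from 0 (shut) to 1 (fully open). A call has 1 to 20 rows; each row shifts and turns the commanded pose from where the row before left it, along the tool's axes as they then stand; what a row does not reach is not made up. A row lasts 1/10 s, in which the tool goes at most 50 mm and 8.59 degrees, less where a joint would pass 70% of its speed; a pose out of reach is approached as far as the arm can. A call is refused whole if a number of a shift passes 0.05 or a number of a turn 8.59, either way. A call with a gripper value outside its range is refused whole. The fingers move at their own pace and stop on an object; the grip force is fixed at half the most. Time passes only in rows, so rows that do not move let the fingers close. It gives the time, the measured TCP pose, the force, the opening and the grip force at its end, in the units of the state.
- sense(): the state, without advancing time (a new reading comes with each control period).
- grab_frame(name): name is "scene" or "top"; returns (picture, depth): 480x640x3 uint8, blue, green, red; 480x640 float32, m along the optical axis (not along the pixel's ray), 0 where there is no reading.
- get_calibration(name): a dict with "mtx" (3x3 intrinsics, pixels), "dist_coeffs" ([k1, k2, p1, p2, k3] as OpenCV has them; the pictures are not rectified), "R" (3x3) and "t" (3): a world point X has camera coordinates R X + t. Camera axes: x right, y down, z forward; pixel columns grow to the right and rows downward; lengths in m; the calibration is good to about 2 mm. A picture is of the moment at which its call begins. get_calibration takes no time and is no camera call.
- sign_off(): hands the job in; it is judged then, once.
The state is a dict: "time": time; "qpos": joint angles; "joint_velocities": joint speeds; "effort": joint torques, N m; "ee_pos": TCP position; "tcp_rot": TCP orientation; "contact_force": force on the tool from outside, world axes, zero at the start; "moment": the same for the moment, N m; "finger_gap": finger opening in m; "gripper_force": force on a finger pad.
Only numpy, scipy, OpenCV 4.12 (cv2) and the standard library are available. Lean on these libraries where they do the work, as an engineer would, in place of code of your own. Each camera call takes 0.05 s, during which the arm holds its last target. There are 200 camera calls.

## Working session

There is one attempt and no reset: what is moved stays moved. The work goes in short steps, Python scripts to look and compute and a tool call to move; the robot and the scene stay as the last step left them, time stands still between calls to the robot, and variables do not carry over. Pictures are saved under pics/ and viewed, at most 10 in all, crops included, and the job is handed in when it is done.

Besides the shell and the picture viewer there is one more tool, called after "Request:" by a JSON object that holds its "fn" and its "kwargs", one argument or row to a line. move_arm: Moves the arm, as the interface text tells. Its arguments: {"type":"object","properties":{"steps":{"type":"array"}},"required":["steps"]}

```bash
ls; mkdir -p pics; python3 - <<'E'
from workcell import *
import cv2,numpy as np
for n in("scene","top"):
    p,d=grab_frame(n);cv2.imwrite(f"pics/{n}0.png",p);np.save(f"pics/{n}0.npy",d)
    c=get_calibration(n);print(n,{k:np.round(v,3).tolist() for k,v in c.items()})
s=sense();print(s['time'],s['ee_pos'],np.round(s['tcp_rot'],3).tolist(),s['finger_gap'])
E
```

```text
pics
scene {'mtx': [[614.56, 0.0, 326.297], [0.0, 614.56, 235.126], [0.0, 0.0, 1.0]], 'dist_coeffs': [-0.191, 0.0, 0.0, 0.0, 0.0], 'R': [[-0.736, -0.677, 0.001], [-0.514, 0.559, -0.65], [0.44, -0.48, -0.76]], 't': [0.326, 0.349, 1.297]}
top {'mtx': [[497.52, 0.0, 314.99], [0.0, 497.52, 241.349], [0.0, 0.0, 1.0]], 'dist_coeffs': [-0.061, 0.0, 0.0, 0.0, 0.0], 'R': [[0.008, -1.0, -0.017], [-0.993, -0.006, -0.114], [0.114, 0.018, -0.993]], 't': [-0.071, 0.513, 1.031]}
0.1 [ 0.17661352 -0.59901612  0.19164857] [[0.959, 0.283, -0.0], [0.283, -0.959, 0.001], [-0.0, -0.001, -1.0]] 0.08546858439834717
```

View pics/top0.png

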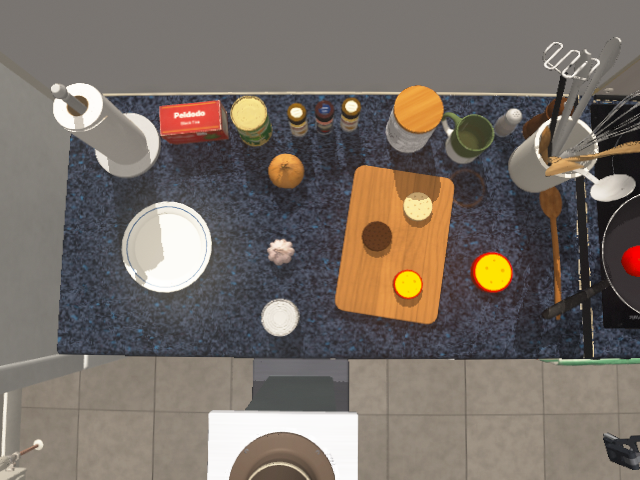

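View pics/scene0.png

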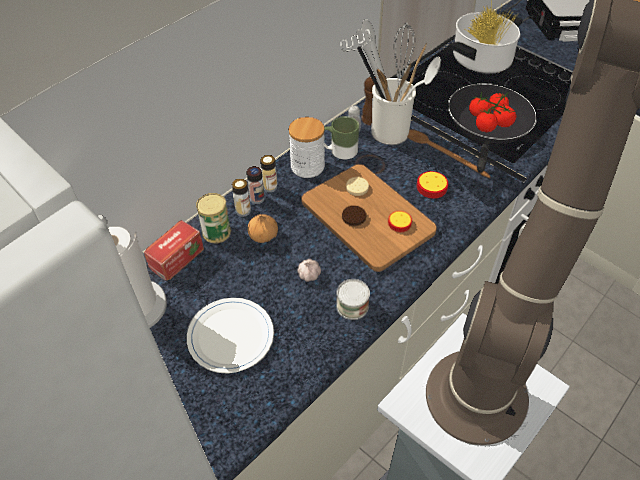

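Candidates in the top view:
- **Rye:** dark disc (377,236). The pan and spatula at right are not it.
- **Cheese:** red-rimmed (408,284) on the board, or a visibly larger one (492,272) off the board. I choose the smaller, on the board.
- **Oatcake:** pale disc (418,207). The tin lid (280,318) and jar lid (418,110) are not it.
- **Other pixels:** plate (167,247), garlic (281,251), onion (286,171).

```bash
cat > h.py <<'E'
from workcell import *
import cv2,numpy as np
def ray(n,pts,z):
    c=get_calibration(n);R=np.array(c['R']);t=np.array(c['t'])
    u=cv2.undistortPoints(np.array(pts,float).reshape(-1,1,2),np.array(c['mtx']),np.array(c['dist_coeffs'])).reshape(-1,2)
    d=np.c_[u,np.ones(len(u))]@R; o=-R.T@t
    return o+d*((z-o[2])/d[:,2])[:,None]
def blob(n,mask,seed,z,r=60):
    """circle fit in world of the blob's contour nearest to the seed"""
    m=np.zeros_like(mask);y,x=int(seed[1]),int(seed[0])
    m[max(0,y-r):y+r,max(0,x-r):x+r]=mask[max(0,y-r):y+r,max(0,x-r):x+r]
    m=cv2.morphologyEx(m,cv2.MORPH_CLOSE,np.ones((5,5),np.uint8))
    cs,_=cv2.findContours(m,cv2.RETR_EXTERNAL,cv2.CHAIN_APPROX_NONE)
    c=max(cs,key=cv2.contourArea)
    w=ray(n,cv2.convexHull(c).reshape(-1,2),z)[:,:2]
    (a,b),rad=cv2.minEnclosingCircle((w*1000).astype(np.float32))
    M=cv2.moments(c); ctr=ray(n,[[M['m10']/M['m00'],M['m01']/M['m00']]],z)[0,:2]*1000
    return np.round([a,b,rad,*ctr],1)
def masks(p):
    h=cv2.cvtColor(p,cv2.COLOR_BGR2HSV)
    I=lambda a,b:cv2.inRange(h,a,b)
    return dict(rye=I((0,0,0),(179,255,85)),yel=I((18,180,120),(35,255,255)),red=I((0,200,90),(8,255,255))|I((172,200,90),(179,255,255)),
      oat=I((12,20,130),(35,120,255)),white=I((0,0,110),(179,45,255)))
E
python3 - <<'E'
from h import *
S={'top':dict(rye=(377,236),ch=(408,284),big=(492,272),oat=(418,207),plate=(167,247),on=(286,171),ga=(281,251),tin=(280,318)),
'scene':dict(rye=(354,215),ch=(400,221),big=(433,184),oat=(358,186),plate=(231,335))}
for n in S:
    p=cv2.imread(f"pics/{n}0.png");m=masks(p);s=S[n]
    print(n,'x y r(encl) | x y(centroid) mm')
    for k,a,z,r in(('rye','rye',.035,22),('ch','yel',.039,20),('big','yel',.039,25),('oat','oat',.035,20),('plate','white',.013,55)):
        try:print(k,blob(n,m[a],s[k],z,r))
        except Exception as e:print(k,e)
    if n=='top':print('on,ga,tin',[np.round(ray(n,[s[k]],z)[0,:2]*1000).tolist() for k,z in(('on',.06),('ga',.05),('tin',.058))])
    print('board',np.round(ray('top',[(357,167),(454,180),(435,323),(337,307)],.021)[:,:2]*1000).tolist())
p=cv2.imread("pics/top0.png")
cv2.imwrite("pics/crop0.png",cv2.resize(p[160:330,330:520],None,fx=4,fy=3.5)[:600,:760])
E
```

```text
top x y r(encl) | x y(centroid) mm
rye [ 523.8 -194.9   29.   532.9 -186. ]
ch [ 424.3 -261.8   27.4  424.3 -261.7]
big [ 450.3 -440.9   37.8  450.1 -441.1]
oat [ 589.4 -285.3   31.   589.6 -285.1]
plate [501.1 241.7 117.  502.8 256.3]
on,ga,tin [[659.0, -5.0], [490.0, 3.0], [352.0, 2.0]]
board [[678.0, -157.0], [651.0, -369.0], [343.0, -321.0], [375.0, -115.0]]
scene x y r(encl) | x y(centroid) mm
rye [ 524.8 -191.9   35.3  523.4 -192.5]
ch [ 425.7 -262.1   26.9  425.4 -261.9]
big [ 446.1 -433.4   37.8  446.1 -433. ]
oat [ 590.2 -281.7   37.4  588.3 -281.3]
plate [508.9 256.7 103.6 502.6 259.5]
board [[678.0, -157.0], [651.0, -369.0], [343.0, -321.0], [375.0, -115.0]]
```

View pics/crop0.png

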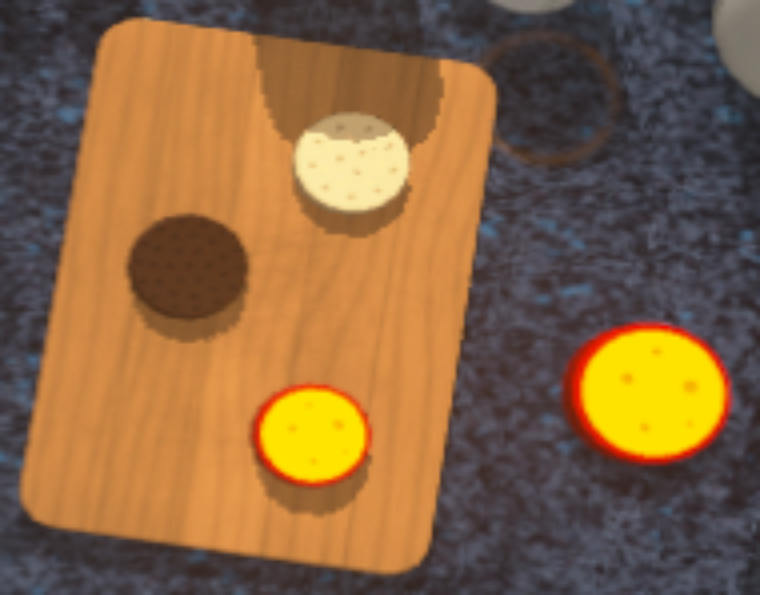

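The crop shows rye at crop (188,267), the small cheese at (312,435) and the oatcake at (352,162), all on the board. The decoy cheese is clearly larger, at (652,393) off the board. The choice is confirmed.

Request:
{"fn": "move_arm", "kwargs": {
  "steps": [0,0,0,0.037,-0.0243,0,1,0,0,0,0.037,-0.0243,0,1,0,0,0,0.037,-0.0243,0,1,0,0,0,0.037,-0.0243,0,1,0,0,0,0.037,-0.0243,0,1,0,0,0,0.037,-0.0243,0,1,0,0,0,0.037,-0.0243,0,1,0,0,0,0.037,-0.0243,0,1,0,0,0,0.037,-0.0243,0,1,0,0,0,0.037,-0.0243,0,1,0,0,0,0.037,-0.0243,0,1,0,0,0,0.037,-0.0243,0,1,0,0,0,0,0,0.04,1,0,0,0,0,0,0.04,1,0,0,0,0,0,0,1]
}}

```text
time: 1.6
ee_pos: [0.5163, -0.1927, 0.1074]
tcp_rot: [[0.959, 0.284, -0.009], [0.284, -0.959, 0.003], [-0.008, -0.006, -1.0]]
contact_force: [-0.9, 0.8, -0.8]
finger_gap: 0.0856
gripper_force: 0.0
```

```bash
python3 - <<'E'
from h import *
p=cv2.imread("pics/top0.png");h=cv2.cvtColor(p,cv2.COLOR_BGR2HSV)
# rye: dark low-V with red-brown hue, radius-fit
m=cv2.inRange(h,(0,60,20),(179,255,112))
for n,sd in(('top',(377,236)),('scene',(354,215))):
    q=cv2.imread(f"pics/{n}0.png");hh=cv2.cvtColor(q,cv2.COLOR_BGR2HSV)
    for V in(80,100,115):
        print(n,V,blob(n,cv2.inRange(hh,(0,0,0),(179,255,V)),sd,.035,19))
# plate outer edge: foreground vs counter (not blue)
m=cv2.inRange(h,(0,0,90),(179,60,255))
for V in (110,140):
  m=cv2.inRange(h,(0,0,V),(179,70,255));m=cv2.morphologyEx(m,cv2.MORPH_OPEN,np.ones((7,7)))
  print('plate',blob('top',m,(167,247),.015,52))
q=ray('top',[(122,247),(212,247),(167,203),(167,292)],.016)*1000;print(q.round(1).tolist())
s=sense();print(s['ee_pos'],s['time'],np.round(s['contact_force'],1),s['qpos'])
p,d=grab_frame("scene");cv2.imwrite("pics/scene1.png",p)
cv2.imwrite("pics/s1.png",np.hstack([cv2.resize(p[120:280,250:450],(500,400)),cv2.resize(q2:=cv2.imread('pics/top0.png')[195:300,115:220],(300,400))]))
E
```

```text
Traceback (most recent call last):
  File "h.py", line 17, in blob
    M=cv2.moments(c); ctr=ray(n,[[M['m10']/M['m00'],M['m01']/M['m00']]],z)[0,:2]*1000
                                  ~~~~~~~~^~~~~~~~~
ZeroDivisionError: float division by zero
```

```bash
python3 - <<'E'
from h import *
p=cv2.imread("pics/top0.png");h=cv2.cvtColor(p,cv2.COLOR_BGR2HSV)
print(h[236,377],h[253,377],h[230,350],h[247,167],h[225,167],h[247,127],h[247,110])
for n,sd in(('top',(377,236)),('scene',(354,215))):
    hh=cv2.cvtColor(cv2.imread(f"pics/{n}0.png"),cv2.COLOR_BGR2HSV)
    for V in(95,105,115,125):
        try:print(n,V,blob(n,cv2.inRange(hh,(0,0,0),(179,255,V)),sd,.035,22))
        except Exception:pass
for n,sd,r in(('top',(167,247),52),('scene',(231,335),50)):
  hh=cv2.cvtColor(cv2.imread(f"pics/{n}0.png"),cv2.COLOR_BGR2HSV)
  m=cv2.inRange(hh,(0,0,120),(179,70,255));m=cv2.morphologyEx(m,cv2.MORPH_OPEN,np.ones((9,9)))
  print('plate',blob(n,m,sd,.015,r))
q=ray('top',[(122,247),(212,247),(167,203),(167,292)],.016)*1000;print(q.round(1).tolist())
s=sense();print(s['ee_pos'],s['time'],np.round(s['contact_force'],1),s['qpos'])
p,d=grab_frame("scene");cv2.imwrite("pics/scene1.png",p)
cv2.imwrite("pics/s1.png",np.hstack([cv2.resize(p[120:280,250:450],(500,400)),cv2.resize(cv2.imread('pics/top0.png')[195:300,115:220],(300,400))]))
E
```

```text
[ 12 164  87] [ 14 166 135] [ 15 171 209] [ 24   5 253] [ 25   6 253] [105  17 154] [114  30  86]
top 95 [ 525.  -197.3   31.3  524.7 -196.9]
top 105 [ 524.7 -197.2   31.6  524.7 -197.2]
top 115 [ 525.  -196.5   32.1  524.6 -197.4]
top 125 [ 525.1 -196.6   32.2  524.6 -197.2]
scene 95 [ 524.7 -191.9   35.3  523.1 -192.3]
scene 105 [ 522.6 -192.7   36.3  522.9 -192.4]
scene 115 [ 517.2 -194.3   41.6  519.5 -192. ]
scene 125 [ 517.2 -194.3   41.6  518.  -192.2]
plate [502.7 257.6 100.5 498.9 257.5]
plate [504.9 257.6 100.5 499.2 256.6]
[[499.9, 355.2, 16.0], [501.3, 156.1, 16.0], [597.8, 259.2, 16.0], [403.2, 251.0, 16.0]]
[ 0.51628921 -0.19269907  0.10741069] 1.6 [-0.9  0.8 -0.8] [ 27.22174879  22.82864676 -15.06011797 105.8761947    7.21153449
  52.78320397 -64.64459702]
```

View pics/s1.png

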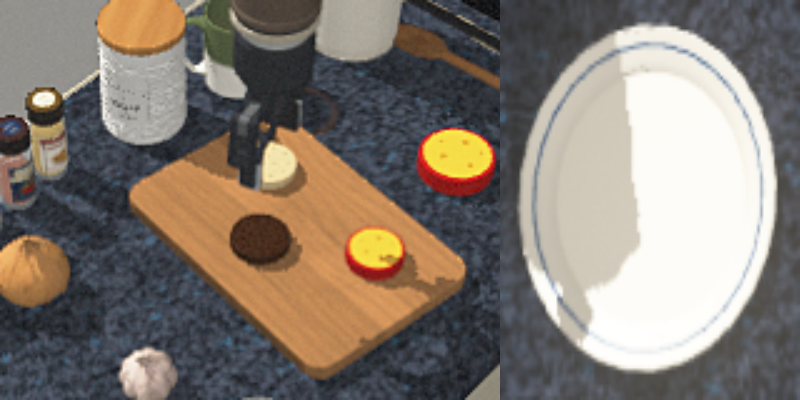

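The crop shows the open gripper above the board and clear of all three discs, with the near finger tip at about scene px (347,195). I'll check the tip height against the TCP by projecting it.

```bash
python3 - <<'E'
from h import *
s=sense();P=s['ee_pos'];R=s['tcp_rot'];print(P)
c=get_calibration('scene');r=cv2.Rodrigues(np.array(c['R']))[0]
for side in(1,-1):
  for off in (42.5,57):
    for dz in(0,-.013):
        X=P+R@np.array([0,side*off/1000,dz]);u=cv2.projectPoints(X.reshape(1,3),r,np.array(c['t']),np.array(c['mtx']),np.array(c['dist_coeffs']))[0].ravel()
        print(side,off,dz,u.round(1),'crop',(((u-[250,120])/[100,80]*[400,400]-[0,0])).round())
p=cv2.imread("pics/scene1.png");cv2.imwrite("pics/f.png",cv2.resize(p[150:210,325:385],(600,600),interpolation=cv2.INTER_NEAREST))
E
```

```text
[ 0.51811306 -0.19353453  0.11039941]
1 42.5 0 [363.4 185.3] crop [454. 326.]
1 42.5 -0.013 [363.6 181.6] crop [454. 308.]
1 57 0 [365.7 181.7] crop [463. 309.]
1 57 -0.013 [365.9 178. ] crop [464. 290.]
-1 42.5 0 [349.4 207.1] crop [398. 435.]
-1 42.5 -0.013 [349.6 203.4] crop [398. 417.]
-1 57 0 [347. 211.] crop [388. 455.]
-1 57 -0.013 [347.1 207.3] crop [388. 436.]
```

View pics/f.png

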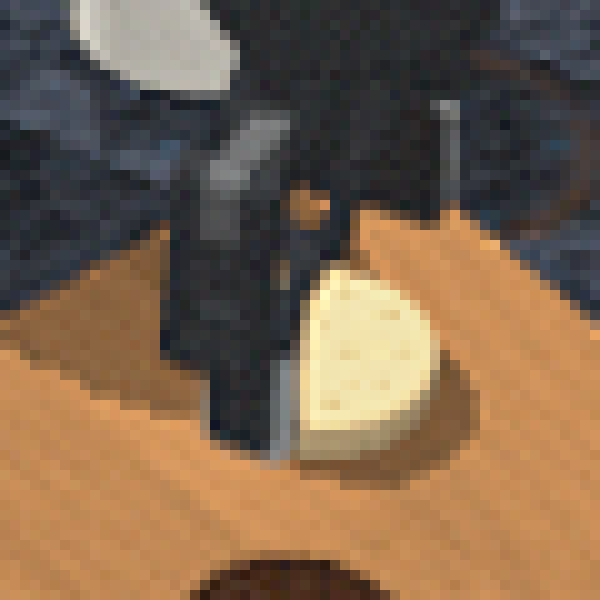

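The tip edges sit at crop (275,460), about px (352,196), and (430,218), about px (368,172). Both are about 12 rows above the prediction, so I'll resolve it with depth.

```bash
python3 - <<'E'
from h import *
p,d=grab_frame('scene');s=sense();P=s['ee_pos'];R=s['tcp_rot'];print(s['time'],P)
c=get_calibration('scene');Rc=np.array(c['R']);t=np.array(c['t'])
vv,uu=np.mgrid[150:205,335:375]
px=np.c_[uu.ravel(),vv.ravel()].astype(float);z=d[vv,uu].ravel()
n=cv2.undistortPoints(px.reshape(-1,1,2),np.array(c['mtx']),np.array(c['dist_coeffs'])).reshape(-1,2)
X=(np.c_[n,np.ones(len(n))]*z[:,None]-t)@Rc
T=(X-P)@R  # tool frame
k=(z>0)&(X[:,2]>.07)
print(k.sum(),'tool z max pct',np.percentile(T[k,2],[100,99,97,90])*1000)
lo=k&(T[:,2]>np.percentile(T[k,2],85));print((T[lo]*1000).round()[::4].tolist(),px[lo][::4].tolist())
print('rye top check',((d[215,354])), np.round(X[(vv.ravel()==203)&(uu.ravel()==370)],3))
E
```

```text
1.7 [ 0.51976337 -0.19419195  0.11248447]
837 tool z max pct [-50.80996356 -53.13840033 -58.48190172 -69.87747584]
[[-2.0, 40.0, -79.0], [-1.0, 45.0, -71.0], [-11.0, 44.0, -76.0], [-2.0, 41.0, -72.0], [-12.0, 43.0, -74.0], [-3.0, 40.0, -69.0], [-11.0, 46.0, -68.0], [-1.0, 45.0, -61.0], [-12.0, 43.0, -68.0], [-1.0, 44.0, -59.0], [-13.0, 43.0, -65.0], [-6.0, 40.0, -61.0], [4.0, 40.0, -53.0], [-5.0, 42.0, -56.0], [-5.0, 42.0, -52.0], [9.0, -52.0, -71.0], [-13.0, -48.0, -76.0], [-0.0, -55.0, -74.0], [-8.0, -49.0, -72.0], [4.0, -57.0, -70.0], [-6.0, -56.0, -74.0], [-12.0, -45.0, -67.0], [-2.0, -59.0, -71.0], [-9.0, -51.0, -68.0], [3.0, -57.0, -64.0], [-6.0, -56.0, -67.0], [-13.0, -48.0, -63.0], [-4.0, -56.0, -63.0], [-12.0, -51.0, -62.0], [-5.0, -59.0, -63.0], [-12.0, -51.0, -59.0], [-9.0, -49.0, -53.0]] [[365.0, 162.0], [365.0, 163.0], [369.0, 163.0], [365.0, 164.0], [369.0, 164.0], [365.0, 165.0], [369.0, 165.0], [365.0, 166.0], [369.0, 166.0], [365.0, 167.0], [369.0, 167.0], [366.0, 168.0], [362.0, 169.0], [366.0, 169.0], [366.0, 170.0], [345.0, 187.0], [354.0, 187.0], [348.0, 188.0], [352.0, 188.0], [346.0, 189.0], [350.0, 189.0], [354.0, 189.0], [348.0, 190.0], [352.0, 190.0], [346.0, 191.0], [350.0, 191.0], [354.0, 191.0], [349.0, 192.0], [353.0, 192.0], [349.0, 193.0], [353.0, 193.0], [352.0, 194.0]]
rye top check 1.5886908 [[ 0.526 -0.263  0.026]]
```

Request:
{"fn": "move_arm", "kwargs": {
  "steps": [0,0,0,0.002,0.001,0.025,1,0,0,0,0.002,0.0015,0.025,1,0,0,0,0,0,0,1,0,0,0,0,0,0,1]
}}

```text
time: 2.1
ee_pos: [0.5256, -0.196, 0.0643]
tcp_rot: [[0.959, 0.282, 0.002], [0.282, -0.959, -0.001], [0.001, 0.001, -1.0]]
contact_force: [-0.4, -0.8, 1.2]
finger_gap: 0.0856
gripper_force: 0.0
```

```bash
cat > tip.py <<'E'
from h import *
import sys
def tipview(tag):
    p,d=grab_frame('scene');s=sense();P=s['ee_pos'];R=s['tcp_rot'];print(s['time'],P.round(4),np.round(s['contact_force'],1),s['finger_gap'])
    c=get_calibration('scene');r=cv2.Rodrigues(np.array(c['R']))[0]
    q=p.copy();pr=lambda X:cv2.projectPoints(np.array(X).reshape(-1,3),r,np.array(c['t']),np.array(c['mtx']),np.array(c['dist_coeffs']))[0].reshape(-1,2)
    u0=pr(P)[0].astype(int);x0,y0=np.clip(u0-[40,45],0,[560,400])
    q=cv2.resize(p[y0:y0+75,x0:x0+80],(800,600)[0:2] and (640,600),interpolation=cv2.INTER_NEAREST)
    for y in(-.0425,.0425):
        for x in (-.011,.011):
            for k,dz in enumerate((0,-.013)):
                u=(pr(P+R@np.array([x,y,dz]))[0]-[x0,y0]+.5)*8
                cv2.circle(q,tuple(int(v) for v in u),4,((0,255,0),(255,0,255))[k],-1)
    cv2.imwrite(f'pics/{tag}.png',q);print(x0,y0)
tipview(sys.argv[1])
E
python3 tip.py t1
```

```text
2.15 [ 0.526  -0.1961  0.0646] [ 0.7  0.4 -0.3] 0.08529696142108693
314 161
```

View pics/t1.png

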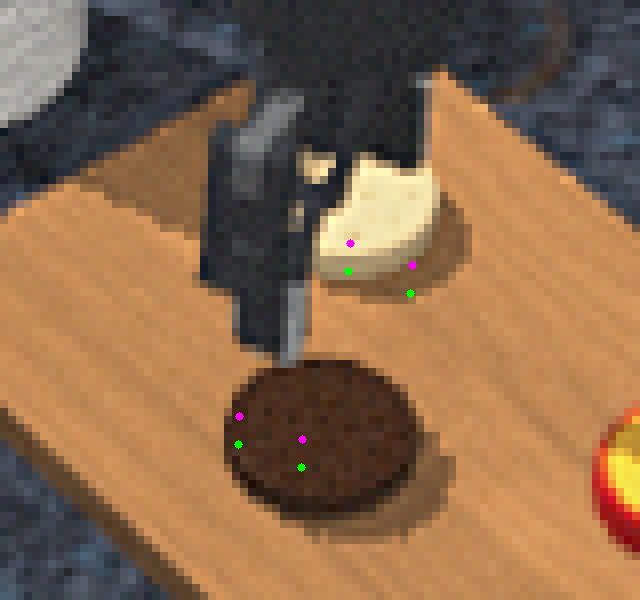

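The near tip is at crop (290,365), but the open-tip prediction is (302,440), so the fingers look about 30 mm higher than reported. I'll lower carefully, watching force and depth.

Request:
{"fn": "move_arm", "kwargs": {
  "steps": [0,0,0,0,0,0.01,1,0,0,0,0,0,0.01,1,0,0,0,0,0,0.01,1,0,0,0,0,0,0,1]
}}

```text
time: 2.55
ee_pos: [0.5234, -0.195, 0.0306]
tcp_rot: [[0.959, 0.283, -0.003], [0.283, -0.959, 0.001], [-0.002, -0.002, -1.0]]
contact_force: [-0.5, -0.9, -0.4]
finger_gap: 0.0855
gripper_force: 0.0
```

```bash
cat > dep.py <<'E'
from h import *
import sys
def cloud(n='scene'):
    p,d=grab_frame(n);c=get_calibration(n);Rc=np.array(c['R']);t=np.array(c['t'])
    vv,uu=np.mgrid[0:480,0:640];px=np.c_[uu.ravel(),vv.ravel()].astype(float);z=d.ravel()
    u=cv2.undistortPoints(px.reshape(-1,1,2),np.array(c['mtx']),np.array(c['dist_coeffs'])).reshape(-1,2)
    X=(np.c_[u,np.ones(len(u))]*z[:,None]-t)@Rc
    X[z<=0]=np.nan
    return p,X.reshape(480,640,3),d
E
python3 - <<'E'
from dep import *
p,X,d=cloud();s=sense();P=s['ee_pos'];R=s['tcp_rot'];print(s['time'],P.round(4),np.round(s['contact_force'],1))
T=((X-P)@R)*1000
for name,(v0,v1,u) in dict(near=(180,222,350),near2=(180,222,346),oat=(186,190,358)).items():
    print(name);
    for v in range(v0,v1,2):print(v,p[v,u].tolist(),T[v,u].round().tolist(),(X[v,u]*1000).round().tolist())
E
```

```text
2.6 [ 0.5239 -0.1952  0.0314] [ 0.  -0.4  0.6]
near
180 [48, 45, 49] [-1.0, -38.0, -163.0] [513.0, -159.0, 195.0]
182 [50, 54, 47] [-2.0, -41.0, -160.0] [511.0, -156.0, 191.0]
184 [127, 127, 125] [-2.0, -40.0, -152.0] [511.0, -158.0, 183.0]
186 [80, 79, 78] [-4.0, -45.0, -151.0] [508.0, -153.0, 182.0]
188 [53, 54, 51] [-4.0, -44.0, -143.0] [508.0, -154.0, 174.0]
190 [62, 62, 62] [-11.0, -61.0, -155.0] [496.0, -140.0, 187.0]
192 [44, 37, 33] [-13.0, -64.0, -152.0] [494.0, -138.0, 183.0]
194 [44, 43, 39] [-12.0, -63.0, -144.0] [495.0, -139.0, 175.0]
196 [43, 48, 56] [-13.0, -64.0, -138.0] [493.0, -138.0, 170.0]
198 [51, 60, 74] [-12.0, -62.0, -129.0] [495.0, -140.0, 161.0]
200 [54, 50, 46] [-12.0, -60.0, -120.0] [496.0, -141.0, 152.0]
202 [59, 55, 52] [-11.0, -57.0, -110.0] [497.0, -144.0, 142.0]
204 [53, 46, 45] [-11.0, -57.0, -103.0] [498.0, -144.0, 134.0]
206 [86, 86, 82] [-13.0, -60.0, -100.0] [495.0, -141.0, 132.0]
208 [124, 122, 124] [-8.0, -49.0, -80.0] [502.0, -150.0, 112.0]
210 [146, 146, 144] [-9.0, -52.0, -76.0] [500.0, -148.0, 108.0]
212 [147, 149, 145] [-10.0, -52.0, -70.0
[... 983 characters left out ...]
70.0, -120.0] [499.0, -130.0, 151.0]
204 [48, 42, 43] [-3.0, -63.0, -106.0] [503.0, -135.0, 137.0]
206 [58, 51, 48] [-8.0, -75.0, -112.0] [495.0, -126.0, 143.0]
208 [48, 44, 41] [-7.0, -71.0, -100.0] [497.0, -129.0, 132.0]
210 [50, 51, 52] [1.0, -53.0, -73.0] [510.0, -144.0, 104.0]
212 [45, 42, 39] [-1.0, -56.0, -69.0] [507.0, -142.0, 101.0]
214 [34, 39, 39] [-1.0, -57.0, -63.0] [507.0, -141.0, 94.0]
216 [43, 55, 85] [18.0, -12.0, -2.0] [538.0, -179.0, 34.0]
218 [21, 42, 63] [nan, nan, nan] [nan, nan, nan]
220 [33, 49, 74] [12.0, -24.0, -1.0] [529.0, -169.0, 32.0]
oat
186 [57, 56, 56] [-16.0, -25.0, -138.0] [502.0, -176.0, 169.0]
188 [47, 40, 45] [-17.0, -26.0, -133.0] [500.0, -175.0, 164.0]
```

Depth puts the open tips about 53 mm above the reported TCP, at z≈0.084, with the rye top correctly at 0.035. I'll keep going down in checked steps.

Request:
{"fn": "move_arm", "kwargs": {
  "steps": [0,0,0,0,0,0.01,1,0,0,0,0,0,0,1,0,0,0,0,0,0,1]
}}

```text
time: 2.9
ee_pos: [0.5245, -0.1953, 0.0221]
tcp_rot: [[0.959, 0.283, -0.001], [0.283, -0.959, 0.0], [-0.001, -0.0, -1.0]]
contact_force: [1.2, 0.6, -0.5]
finger_gap: 0.0853
gripper_force: 0.0
```

```bash
python3 tip.py t2
```

```text
2.95 [ 0.5248 -0.1954  0.0224] [ 0.4  0.1 -0.1] 0.08563795944902328
313 172
```

View pics/t2.png

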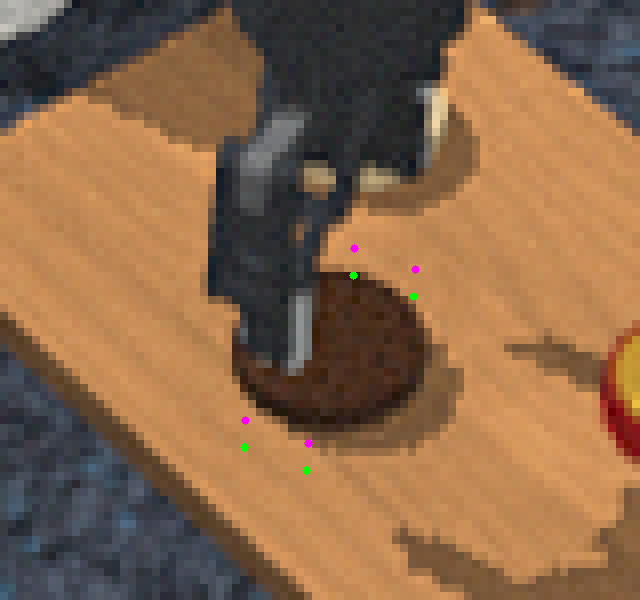

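The tip at crop (295,372) still hangs well above the rye, whose near edge is at row 425. No contact yet, so I'll continue down with force checks.

Request:
{"fn": "move_arm", "kwargs": {
  "steps": [0,0,0,0,0,0.01,1,0,0,0,0,0,0.01,1,0,0,0,0,0,0.005,1,0,0,0,0,0,0,1,0,0,0,0,0,0,1]
}}

```text
time: 3.45
ee_pos: [0.5246, -0.1953, -0.0029]
tcp_rot: [[0.959, 0.283, -0.0], [0.283, -0.959, 0.0], [-0.0, -0.0, -1.0]]
contact_force: [-0.4, 0.3, -0.5]
finger_gap: 0.0851
gripper_force: 0.0
```

```bash
cat > tz.py <<'E'
from dep import *
p,X,d=cloud();s=sense();P=s['ee_pos'];R=s['tcp_rot'];print(s['time'],P.round(4),np.round(s['contact_force'],1),s['finger_gap'])
T=((X-P)@R)*1000
g=cv2.cvtColor(p,cv2.COLOR_BGR2HSV)
k=(abs(T[...,0])<25)&(T[...,1]>-64)&(T[...,1]<-34)&(T[...,2]>-90)&(X[...,2]>.04)&(g[...,1]<90)
print(k.sum());v,u=np.nonzero(k)
o=np.argsort(-T[k][:,2])[:14]
for i in o:print(u[i],v[i],T[v[i],u[i]].round(),(X[v[i],u[i]]*1000).round())
E
python3 tz.py
```

```text
3.5 [ 0.5248 -0.1954 -0.0026] [-0.5  0.4 -0.2] 0.08538543850597385
52
349 224 [ -8. -48. -54.] [ 504. -151.   51.]
351 222 [-11. -43. -57.] [ 502. -157.   55.]
350 224 [-12. -52. -59.] [ 499. -149.   56.]
348 224 [ -7. -54. -60.] [ 502. -145.   57.]
349 223 [ -8. -51. -60.] [ 502. -149.   57.]
344 222 [  4. -54. -61.] [ 513. -143.   58.]
350 223 [-12. -52. -63.] [ 499. -149.   60.]
345 221 [  2. -52. -64.] [ 512. -145.   61.]
348 223 [ -8. -55. -64.] [ 502. -145.   61.]
345 222 [  1. -55. -64.] [ 510. -142.   62.]
344 221 [  4. -54. -65.] [ 513. -143.   62.]
347 223 [ -6. -57. -65.] [ 503. -143.   62.]
349 222 [ -9. -52. -65.] [ 502. -148.   63.]
351 221 [-12. -47. -66.] [ 500. -154.   63.]
```

With the reported TCP at −3 mm and no contact, the offset is real: open tips are at z≈0.050. I need about 19 mm more.

Request:
{"fn": "move_arm", "kwargs": {
  "steps": [0,0,0,0,0,0.008,1,0,0,0,0,0,0.005,1,0,0,0,0,0,0.002,1,0,0,0,0,0,0.002,1,0,0,0,0,0,0,1,0,0,0,0,0,0,1]
}}

```text
time: 4.1
ee_pos: [0.5248, -0.1955, -0.0196]
tcp_rot: [[0.959, 0.283, 0.0], [0.283, -0.959, -0.0], [0.0, 0.0, -1.0]]
contact_force: [0.2, -0.5, 0.3]
finger_gap: 0.0849
gripper_force: 0.0
```

```bash
python3 tz.py
```

```text
4.15 [ 0.5248 -0.1955 -0.0195] [-0.7 -0.5 -0. ] 0.08519761837124949
40
348 227 [ -7. -52. -63.] [ 503. -147.   43.]
346 227 [ -2. -55. -63.] [ 507. -143.   44.]
349 226 [ -8. -49. -64.] [ 503. -151.   44.]
346 226 [ -1. -53. -64.] [ 509. -145.   45.]
350 227 [-12. -51. -64.] [ 499. -150.   45.]
351 225 [-11. -44. -64.] [ 501. -156.   45.]
350 226 [-11. -50. -66.] [ 500. -151.   46.]
344 226 [  2. -56. -66.] [ 511. -141.   47.]
351 224 [-11. -43. -66.] [ 503. -158.   47.]
349 225 [ -8. -49. -67.] [ 503. -151.   48.]
350 225 [-11. -49. -69.] [ 501. -152.   49.]
345 226 [ -1. -58. -69.] [ 508. -140.   49.]
347 226 [ -5. -56. -69.] [ 504. -144.   50.]
348 225 [ -7. -53. -71.] [ 503. -146.   52.]
```

Request:
{"fn": "move_arm", "kwargs": {
  "steps": [0,0,0,0,0,0.002,1,0,0,0,0,0,0.002,1,0,0,0,0,0,0,0.6,0,0,0,0,0,0,0.4,0,0,0,0,0,0,0.4,0,0,0,0,0,0,0.4,0,0,0,0,0,0,0.4]
}}

```text
time: 4.85
ee_pos: [0.525, -0.1956, -0.0231]
tcp_rot: [[0.959, 0.283, 0.001], [0.283, -0.959, -0.0], [0.0, 0.0, -1.0]]
contact_force: [-1.3, -0.1, 6.4]
finger_gap: 0.0619
gripper_force: 66.0
```

```bash
python3 tip.py t3; python3 tz.py|head -6
```

```text
4.9 [ 0.5249 -0.1956 -0.0232] [-1.2 -0.3  5.2] 0.06206296246633867
313 184
4.95 [ 0.5249 -0.1956 -0.0231] [-1.3  0.   6.6] 0.06168486966171534
24
350 224 [ -6. -39. -63.] [ 508. -160.   40.]
348 225 [ -3. -44. -64.] [ 509. -154.   41.]
352 224 [-11. -37. -65.] [ 503. -163.   42.]
352 223 [-11. -36. -67.] [ 505. -164.   44.]
```

View pics/t3.png

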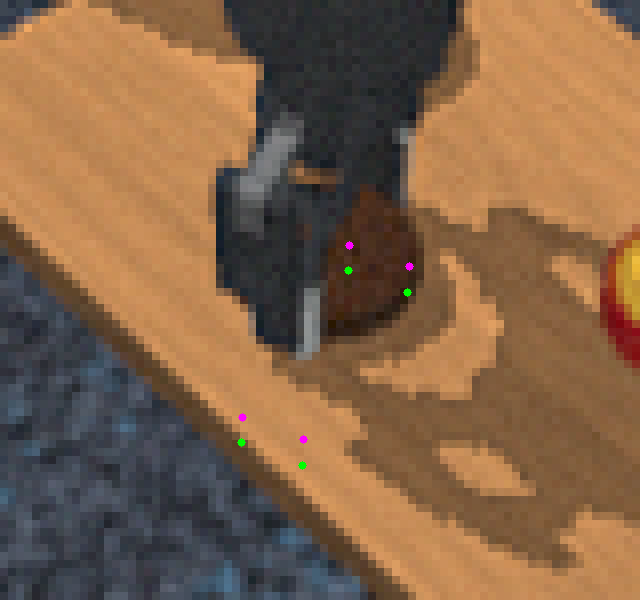

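The rye is gripped: gap 62 mm, grip 66 N, about 6 N upward. So the tips are at board level, which means tip z ≈ reported z + 44 mm. Next I lift it and carry it to above the plate.

Request:
{"fn": "move_arm", "kwargs": {
  "steps": [0,0,0,0,0,-0.01,0.4,0,0,0,0,0,-0.03,0.4,0,0,0,0,0,-0.035,0.4,0,0,0,0,0,-0.035,0.4,0,0,0,0.0045,-0.0183,0,0.4,0,0,0,0.009,-0.037,0,0.4,0,0,0,0.009,-0.037,0,0.4,0,0,0,0.009,-0.037,0,0.4,0,0,0,0.009,-0.037,0,0.4,0,0,0,0.009,-0.037,0,0.4,0,0,0,0.009,-0.037,0,0.4,0,0,0,0.009,-0.037,0,0.4,0,0,0,0.009,-0.037,0,0.4,0,0,0,0.009,-0.037,0,0.4,0,0,0,0.009,-0.037,0,0.4,0,0,0,0.0085,-0.035,0,0.4,0,0,0,0.004,-0.017,0,0.4,0,0,0,0,0,0,0.4,0,0,0,0,0,0,0.4]
}}

```text
time: 6.85
ee_pos: [0.5028, 0.2559, 0.0863]
tcp_rot: [[0.959, 0.283, -0.0], [0.283, -0.959, -0.001], [-0.001, 0.001, -1.0]]
contact_force: [-0.2, -0.6, -0.1]
finger_gap: 0.0616
gripper_force: 65.4
```

```bash
python3 - <<'E'
from h import *
s=sense();d=np.array([503,257,-23-15])/1e3-s['ee_pos'];print(s['ee_pos'].round(4),s['finger_gap'],s['gripper_force'],'tool move',(s['tcp_rot'].T@d*1000).round(1),s['contact_force'],np.round(s['qpos']))
E
```

```text
[0.5028 0.2559 0.0863] 0.06156355634616392 65.4086172580719 tool move [  0.6  -1.1 124.3] [-0.17054984 -0.58593539 -0.08257564] [ -15.   26.  -22.  105.   12.   51. -116.]
```

Request:
{"fn": "move_arm", "kwargs": {
  "steps": [0,0,0,0.0005,-0.001,0.03,0.4,0,0,0,0,0,0.035,0.4,0,0,0,0,0,0.03,0.4,0,0,0,0,0,0.015,0.4,0,0,0,0,0,0.007,0.4,0,0,0,0,0,0.003,0.4,0,0,0,0,0,0,0.4,0,0,0,0,0,0,0.4]
}}

```text
time: 7.65
ee_pos: [0.5038, 0.2586, -0.0324]
tcp_rot: [[0.959, 0.283, 0.002], [0.283, -0.959, 0.001], [0.002, -0.0, -1.0]]
contact_force: [-0.4, -0.4, 0.3]
finger_gap: 0.062
gripper_force: 65.4
```

Request:
{"fn": "move_arm", "kwargs": {
  "steps": [0,0,0,0,0,0.001,0.4,0,0,0,0,0,0.001,0.4,0,0,0,0,0,0,0.4,0,0,0,0,0,0,0.4]
}}

```text
time: 8.05
ee_pos: [0.503, 0.2583, -0.0355]
tcp_rot: [[0.959, 0.283, 0.0], [0.283, -0.959, 0.0], [0.0, -0.0, -1.0]]
contact_force: [-0.3, -0.1, -0.6]
finger_gap: 0.0619
gripper_force: 65.4
```

Request:
{"fn": "move_arm", "kwargs": {
  "steps": [0,0,0,0,0,0.001,0.4,0,0,0,0,0,0,0.4,0,0,0,0,0,0.001,0.4,0,0,0,0,0,0,0.4,0,0,0,0,0,0,0.4]
}}

```text
time: 8.55
ee_pos: [0.5029, 0.2582, -0.0377]
tcp_rot: [[0.959, 0.283, -0.0], [0.283, -0.959, -0.0], [-0.0, 0.0, -1.0]]
contact_force: [0.6, -0.0, -0.5]
finger_gap: 0.0621
gripper_force: 65.4
```

Request:
{"fn": "move_arm", "kwargs": {
  "steps": [0,0,0,0,0,0.001,0.4,0,0,0,0,0,0,0.4,0,0,0,0,0,0,0.4]
}}

```text
time: 8.85
ee_pos: [0.5031, 0.2583, -0.0381]
tcp_rot: [[0.959, 0.283, 0.0], [0.283, -0.959, -0.0], [0.0, 0.0, -1.0]]
contact_force: [-1.2, -1.1, 5.8]
finger_gap: 0.0618
gripper_force: 66.9
```

Contact at 5.8 N, exactly as predicted. I'll release and lift.

Request:
{"fn": "move_arm", "kwargs": {
  "steps": [0,0,0,0,0,0,0.8,0,0,0,0,0,0,1,0,0,0,0,0,0,1,0,0,0,0,0,-0.005,1,0,0,0,0,0,-0.02,1,0,0,0,0,0,-0.04,1,0,0,0,0,0,-0.04,1,0,0,0,0,0,-0.02,1,0,0,0,0,0,0,1,0,0,0,0,0,0,1]
}}

```text
time: 9.85
ee_pos: [0.5031, 0.2581, 0.0867]
tcp_rot: [[0.959, 0.283, 0.001], [0.283, -0.959, 0.0], [0.001, 0.0, -1.0]]
contact_force: [-0.2, -1.0, 0.4]
finger_gap: 0.0856
gripper_force: 0.0
```

```bash
python3 - <<'E'
from h import *
p,d=grab_frame('scene');s=sense()
h=cv2.cvtColor(p,cv2.COLOR_BGR2HSV)
print('rye on plate',blob('scene',cv2.inRange(h,(0,40,0),(25,255,115)),(235,330),.020,40))
d=np.array([425,-262])/1e3-s['ee_pos'][:2];d=np.r_[d,0];print(s['ee_pos'],'to cheese',(s['tcp_rot'].T@d*1000).round(1))
cv2.imwrite('pics/p1.png',cv2.resize(p[250:400,150:320],(680,600)))
E
```

```text
rye on plate [502.  261.2  33.3 501.6 261.2]
[0.50253595 0.2577511  0.08575688] to cheese [-2.213e+02  4.766e+02  4.000e-01]
```

View pics/p1.png

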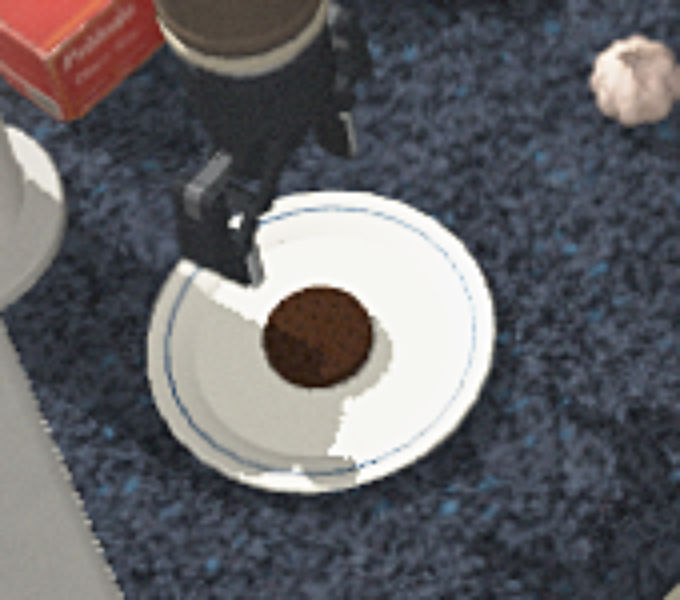

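The rye sits flat at crop (318,337), central on the plate, and the plate has not moved. Next is the cheese.

Request:
{"fn": "move_arm", "kwargs": {
  "steps": [0,0,0,-0.0085,0.0185,0,1,0,0,0,-0.017,0.0366,0,1,0,0,0,-0.017,0.0366,0,1,0,0,0,-0.017,0.0366,0,1,0,0,0,-0.017,0.0366,0,1,0,0,0,-0.017,0.0366,0,1,0,0,0,-0.017,0.0366,0,1,0,0,0,-0.017,0.0366,0,1,0,0,0,-0.017,0.0366,0,1,0,0,0,-0.017,0.0366,0,1,0,0,0,-0.017,0.0366,0,1,0,0,0,-0.017,0.0366,0,1,0,0,0,-0.017,0.0366,0,1,0,0,0,-0.0085,0.0185,0,1,0,0,0,0,0,0.02,1,0,0,0,0,0,0.03,1,0,0,0,0,0,0.02,1,0,0,0,0,0,0,1,0,0,0,0,0,0,1]
}}

```text
time: 11.8
ee_pos: [0.425, -0.2605, 0.0157]
tcp_rot: [[0.959, 0.283, -0.002], [0.283, -0.959, 0.001], [-0.002, -0.002, -1.0]]
contact_force: [0.8, 0.3, 0.3]
finger_gap: 0.0856
gripper_force: 0.0
```

```bash
python3 - <<'E'
from h import *
p,d=grab_frame('scene');s=sense()
m=masks(p);
try:print(blob('scene',m['yel'],(400,221),.039,20))
except Exception as e:print(e)
d=np.array([424.8,-262,-19])/1e3-s['ee_pos'];print(s['ee_pos'],'to cheese',(s['tcp_rot'].T@d*1000).round(1))
cv2.imwrite('pics/p2.png',p)
E
```

```text
[ 424.3 -262.8   26.7  416.8 -267.9]
[ 0.42576812 -0.26092454  0.01649979] to cheese [-1.2  0.8 35.5]
```

Request:
{"fn": "move_arm", "kwargs": {
  "steps": [0,0,0,-0.001,0.001,0.015,1,0,0,0,0,0,0.012,1,0,0,0,0,0,0.006,1,0,0,0,0,0,0.003,1,0,0,0,0,0,0,1,0,0,0,0,0,0,0.6,0,0,0,0,0,0,0.4,0,0,0,0,0,0,0.4,0,0,0,0,0,0,0.4,0,0,0,0,0,0,0.4]
}}

```text
time: 12.85
ee_pos: [0.4254, -0.2624, -0.0186]
tcp_rot: [[0.959, 0.283, 0.001], [0.283, -0.959, -0.001], [0.001, 0.001, -1.0]]
contact_force: [-1.7, 1.2, 7.7]
finger_gap: 0.0599
gripper_force: 63.0
```

Request:
{"fn": "move_arm", "kwargs": {
  "steps": [0,0,0,0,0,-0.01,0.4,0,0,0,0,0,-0.03,0.4,0,0,0,0,0,-0.035,0.4,0,0,0,0,0,-0.03,0.4,0,0,0,0.0085,-0.0185,0,0.4,0,0,0,0.017,-0.0367,0,0.4,0,0,0,0.017,-0.0367,0,0.4,0,0,0,0.017,-0.0367,0,0.4,0,0,0,0.017,-0.0367,0,0.4,0,0,0,0.017,-0.0367,0,0.4,0,0,0,0.017,-0.0367,0,0.4,0,0,0,0.017,-0.0367,0,0.4,0,0,0,0.017,-0.0367,0,0.4,0,0,0,0.017,-0.0367,0,0.4,0,0,0,0.017,-0.0367,0,0.4,0,0,0,0.017,-0.0367,0,0.4,0,0,0,0.017,-0.0367,0,0.4,0,0,0,0.0085,-0.0185,0,0.4,0,0,0,0,0,0,0.4,0,0,0,0,0,0,0.4]
}}

```text
time: 14.85
ee_pos: [0.5017, 0.258, 0.0856]
tcp_rot: [[0.959, 0.284, -0.0], [0.284, -0.959, -0.001], [-0.0, 0.001, -1.0]]
contact_force: [0.4, -1.2, -1.1]
finger_gap: 0.0597
gripper_force: 65.0
```

```bash
cat > m.py <<'E'
from h import *
import sys
s=sense();d=np.array([float(a) for a in sys.argv[1:4]])/1e3-s['ee_pos'];print(s['ee_pos'].round(4),s['finger_gap'],'tool move mm',(s['tcp_rot'].T@d*1000).round(1),np.round(s['contact_force'],1))
E
python3 m.py 503 258.2 -19.6
```

```text
[0.5017 0.258  0.0856] 0.05974166860107318 tool move mm [1.400e+00 1.000e-01 1.052e+02] [ 0.4 -1.2 -1.1]
```

Request:
{"fn": "move_arm", "kwargs": {
  "steps": [0,0,0,0.001,0,0.03,0.4,0,0,0,0,0,0.035,0.4,0,0,0,0,0,0.022,0.4,0,0,0,0,0,0.01,0.4,0,0,0,0,0,0.004,0.4,0,0,0,0,0,0.001,0.4,0,0,0,0,0,0,0.4,0,0,0,0,0,0,0.4,0,0,0,0,0,0,0.4]
}}

```text
time: 15.75
ee_pos: [0.5035, 0.2586, -0.0158]
tcp_rot: [[0.959, 0.283, 0.001], [0.283, -0.959, 0.001], [0.001, -0.0, -1.0]]
contact_force: [0.6, -0.2, -1.2]
finger_gap: 0.06
gripper_force: 65.0
```

```bash
python3 m.py 503 258.2 -19.6
```

```text
[ 0.5035  0.2586 -0.0158] 0.06002717552874493 tool move mm [-0.6  0.3  3.8] [ 0.6 -0.2 -1.2]
```

Request:
{"fn": "move_arm", "kwargs": {
  "steps": [0,0,0,-0.0005,0,0.001,0.4,0,0,0,0,0,0.001,0.4,0,0,0,0,0,0.001,0.4,0,0,0,0,0,0,0.4,0,0,0,0,0,0,0.4]
}}

```text
time: 16.25
ee_pos: [0.5025, 0.2583, -0.0195]
tcp_rot: [[0.959, 0.283, 0.0], [0.283, -0.959, -0.0], [0.0, 0.0, -1.0]]
contact_force: [-1.0, -0.5, 3.0]
finger_gap: 0.0595
gripper_force: 65.6
```

Request:
{"fn": "move_arm", "kwargs": {
  "steps": [0,0,0,0,0,0.0007,0.4,0,0,0,0,0,0,0.4,0,0,0,0,0,0,0.4]
}}

```text
time: 16.55
ee_pos: [0.5025, 0.2583, -0.0195]
tcp_rot: [[0.959, 0.283, 0.0], [0.283, -0.959, -0.0], [0.0, 0.0, -1.0]]
contact_force: [-3.1, -2.1, 11.0]
finger_gap: 0.0601
gripper_force: 66.5
```

The cheese is seated. I'll release, lift and check.

Request:
{"fn": "move_arm", "kwargs": {
  "steps": [0,0,0,0,0,-0.0005,0.4,0,0,0,0,0,0,0.8,0,0,0,0,0,0,1,0,0,0,0,0,0,1,0,0,0,0,0,-0.005,1,0,0,0,0,0,-0.02,1,0,0,0,0,0,-0.04,1,0,0,0,0,0,-0.04,1,0,0,0,0,0,0,1,0,0,0,0,0,0,1]
}}

```text
time: 17.55
ee_pos: [0.5032, 0.2585, 0.0864]
tcp_rot: [[0.959, 0.283, 0.002], [0.283, -0.959, 0.001], [0.002, -0.0, -1.0]]
contact_force: [-0.4, -0.2, -0.7]
finger_gap: 0.0851
gripper_force: 0.0
```

```bash
python3 - <<'E'
from h import *
p,d=grab_frame('scene');m=masks(p);cv2.imwrite('pics/p3.png',p)
print('cheese',blob('scene',m['yel'],(235,325),.038,40))
h=cv2.cvtColor(p,cv2.COLOR_BGR2HSV)
print('stack outline',blob('scene',cv2.inRange(h,(0,90,0),(40,255,255)),(235,325),.02,40))
E
python3 m.py 589.4 -284.4 -19
```

```text
cheese [502.6 258.4  27.  502.2 258.3]
stack outline [506.9 258.3  38.2 505.7 257.7]
[0.5023 0.258  0.0851] 0.08522998694030064 tool move mm [-69.8 544.8 104.3] [-0.3 -0.5 -0.3]
```

The cheese reads (502.6, 258.4) against target (502.5, 258.3), so it is well centred. Before reaching for the oatcake I'll check clearance to the jar behind it.

```bash
python3 - <<'E'
from dep import *
for n in('scene','top'):
    p,X,d=cloud(n)
    k=(X[...,0]>.56)&(X[...,0]<.80)&(X[...,1]<-.18)&(X[...,1]>-.40)&(X[...,2]>.055)&(X[...,2]<.3)
    Y=X[k]*1000
    if len(Y):
        print(n,len(Y),'x pct',np.percentile(Y[:,0],[0.5,2,10,50]).round(),'y',np.percentile(Y[:,1],[2,50,98]).round(),'z',np.percentile(Y[:,2],[2,50,98]).round())
        for a in range(-400,-180,30):
            q=Y[(Y[:,1]>=a)&(Y[:,1]<a+30)]
            if len(q)>5:print(a,len(q),np.percentile(q[:,0],2).round(),np.percentile(q[:,2],98).round())
m=masks(cv2.imread('pics/p3.png'));print('oat scene',blob('scene',m['oat'],(358,186),.035,20))
E
```

```text
scene 557 x pct [692. 693. 696. 719.] y [-395. -289. -225.] z [ 56.  76. 104.]
-400 114 691.0 103.0
-370 150 698.0 101.0
-310 37 717.0 102.0
-280 120 714.0 109.0
-250 136 721.0 100.0
top 2945 x pct [692. 694. 717. 748.] y [-393. -274. -223.] z [ 59. 144. 149.]
-400 234 692.0 103.0
-370 318 701.0 103.0
-340 96 737.0 149.0
-310 675 718.0 149.0
-280 834 716.0 150.0
-250 788 722.0 149.0
oat scene [ 590.1 -281.5   37.2  588.2 -281.2]
```

Request:
{"fn": "move_arm", "kwargs": {
  "steps": [0,0,0,-0.0025,0.0195,0,1,0,0,0,-0.005,0.0389,0,1,0,0,0,-0.005,0.0389,0,1,0,0,0,-0.005,0.0389,0,1,0,0,0,-0.005,0.0389,0,1,0,0,0,-0.005,0.0389,0,1,0,0,0,-0.005,0.0389,0,1,0,0,0,-0.005,0.0389,0,1,0,0,0,-0.005,0.0389,0,1,0,0,0,-0.005,0.0389,0,1,0,0,0,-0.005,0.0389,0,1,0,0,0,-0.005,0.0389,0,1,0,0,0,-0.005,0.0389,0,1,0,0,0,-0.005,0.0389,0,1,0,0,0,-0.0025,0.0195,0,1,0,0,0,0,0,0.02,1,0,0,0,0,0,0.03,1,0,0,0,0,0,0.02,1,0,0,0,0,0,0,1,0,0,0,0,0,0,1]
}}

```text
time: 19.7
ee_pos: [0.5892, -0.283, 0.0147]
tcp_rot: [[0.959, 0.284, -0.001], [0.284, -0.959, 0.001], [-0.001, -0.001, -1.0]]
contact_force: [-0.4, -0.7, 1.1]
finger_gap: 0.0855
gripper_force: 0.0
```

```bash
python3 m.py 589.4 -285 -20.5
```

```text
[ 0.5892 -0.283   0.0147] 0.08545729863725149 tool move mm [-0.3  2.  35.2] [-0.4 -0.7  1.1]
```

Request:
{"fn": "move_arm", "kwargs": {
  "steps": [0,0,0,0,0.002,0.015,1,0,0,0,0,0,0.012,1,0,0,0,0,0,0.006,1,0,0,0,0,0,0.003,1,0,0,0,0,0,0,1,0,0,0,0,0,0,0.6,0,0,0,0,0,0,0.4,0,0,0,0,0,0,0.4,0,0,0,0,0,0,0.4,0,0,0,0,0,0,0.4]
}}

```text
time: 20.7
ee_pos: [0.5907, -0.2862, -0.0196]
tcp_rot: [[0.959, 0.283, 0.002], [0.283, -0.959, -0.001], [0.001, 0.001, -1.0]]
contact_force: [-1.0, 0.9, 5.8]
finger_gap: 0.0603
gripper_force: 65.0
```

```bash
python3 m.py 503 258.4 85
```

```text
[ 0.5907 -0.2862 -0.0196] 0.060332707178551 tool move mm [  70.  -547.  -105.1] [-1.   0.9  5.8]
```

Request:
{"fn": "move_arm", "kwargs": {
  "steps": [0,0,0,0,0,-0.01,0.4,0,0,0,0,0,-0.03,0.4,0,0,0,0,0,-0.035,0.4,0,0,0,0,0,-0.03,0.4,0,0,0,0.003,-0.0207,0,0.4,0,0,0,0.005,-0.0389,0,0.4,0,0,0,0.005,-0.0389,0,0.4,0,0,0,0.005,-0.0389,0,0.4,0,0,0,0.005,-0.0389,0,0.4,0,0,0,0.005,-0.0389,0,0.4,0,0,0,0.005,-0.0389,0,0.4,0,0,0,0.005,-0.0389,0,0.4,0,0,0,0.005,-0.0389,0,0.4,0,0,0,0.005,-0.0389,0,0.4,0,0,0,0.005,-0.0389,0,0.4,0,0,0,0.005,-0.0389,0,0.4,0,0,0,0.005,-0.0389,0,0.4,0,0,0,0.005,-0.0389,0,0.4,0,0,0,0.003,-0.0207,0,0.4,0,0,0,0,0,0,0.4]
}}

```text
time: 22.7
ee_pos: [0.5019, 0.2635, 0.085]
tcp_rot: [[0.958, 0.288, 0.0], [0.288, -0.958, 0.002], [0.001, -0.002, -1.0]]
contact_force: [0.1, -0.1, -0.2]
finger_gap: 0.0604
gripper_force: 65.1
```

Request:
{"fn": "move_arm", "kwargs": {
  "steps": [0,0,0,0,0,0.02,0.4,0,0,0,0,0,0.03,0.4,0,0,0,0,0,0.02,0.4,0,0,0,0,0,0.008,0.4,0,0,0,0,0,0,0.4,0,0,0,0,0,0,0.4,0,0,0,0,0,0,0.4]
}}

```text
time: 23.4
ee_pos: [0.5042, 0.2592, 0.0075]
tcp_rot: [[0.959, 0.283, 0.002], [0.283, -0.959, 0.001], [0.002, -0.0, -1.0]]
contact_force: [-0.3, 0.2, -0.1]
finger_gap: 0.0608
gripper_force: 65.1
```

```bash
python3 m.py 503.5 258.7 -2.6
```

```text
[0.5042 0.2592 0.0075] 0.060762460750356156 tool move mm [-0.9  0.3 10.1] [-0.3  0.2 -0.1]
```

Request:
{"fn": "move_arm", "kwargs": {
  "steps": [0,0,0,0,0,0.004,0.4,0,0,0,0,0,0.003,0.4,0,0,0,0,0,0.001,0.4,0,0,0,0,0,0,0.4,0,0,0,0,0,0,0.4,0,0,0,0,0,0,0.4]
}}

```text
time: 24.0
ee_pos: [0.5033, 0.259, -0.0018]
tcp_rot: [[0.959, 0.283, 0.0], [0.283, -0.959, 0.0], [0.0, 0.0, -1.0]]
contact_force: [-0.7, -0.2, -0.3]
finger_gap: 0.0605
gripper_force: 65.1
```

```bash
python3 m.py 503.5 258.7 -2.6
```

```text
[ 0.5033  0.259  -0.0018] 0.06047598685398876 tool move mm [0.1 0.3 0.8] [-0.7 -0.2 -0.3]
```

Request:
{"fn": "move_arm", "kwargs": {
  "steps": [0,0,0,0,0,0.001,0.4,0,0,0,0,0,0,0.4,0,0,0,0,0,0,0.4]
}}

```text
time: 24.3
ee_pos: [0.5034, 0.2591, -0.0026]
tcp_rot: [[0.959, 0.283, 0.0], [0.283, -0.959, 0.0], [0.0, -0.0, -1.0]]
contact_force: [-0.3, 0.2, 2.1]
finger_gap: 0.0601
gripper_force: 65.7
```

Request:
{"fn": "move_arm", "kwargs": {
  "steps": [0,0,0,0,0,0,0.8,0,0,0,0,0,0,1,0,0,0,0,0,0,1,0,0,0,0,0,-0.005,1,0,0,0,0,0,-0.02,1,0,0,0,0,0,-0.04,1,0,0,0,0,0,-0.04,1,0,0,0,0,0.03,-0.02,1,0,0,0,0,0.04,0,1,0,0,0,0,0.04,0,1,0,0,0,0,0.04,0,1,0,0,0,0,0.04,0,1,0,0,0,0,0,0,1,0,0,0,0,0,0,1]
}}

```text
time: 25.7
ee_pos: [0.5572, 0.0756, 0.1224]
tcp_rot: [[0.96, 0.28, 0.0], [0.28, -0.96, 0.0], [0.0, -0.0, -1.0]]
contact_force: [-0.4, 0.6, 0.2]
finger_gap: 0.0854
gripper_force: 0.0
```

```bash
python3 - <<'E'
from h import *
p,_=grab_frame('scene');q,_=grab_frame('top');m=masks(p)
print('oat',blob('scene',m['oat'],(240,315),.052,35))
cv2.imwrite('pics/fin.png',np.hstack([cv2.resize(p[240:390,160:360],(533,400)),cv2.resize(q[140:340,110:240],(260,400))]))
E
```

```text
oat [476.  274.3  66.1 482.3 273.9]
```

View pics/fin.png

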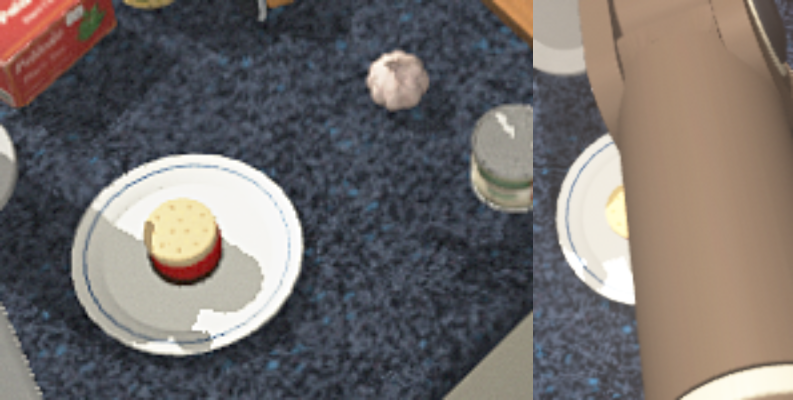

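The stack is neat at crop (185,240): oatcake on cheese on rye, in the middle of the plate. Garlic and tin are untouched, and the gripper is clear.

```bash
python3 -c "
from workcell import *
print(sign_off())"
```

```text
the job is handed in; nothing more can be done
None
```

The rye crispbread, cheese and oatcake are stacked in that order in the middle of the plate, each lowered into place, and the job was handed in at about 26 s with the gripper clear; the plate, garlic and tin looked unmoved in the last picture, but the onion was out of its frame.

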